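Close the shielded source pot: bayonet lid, stop at the first click

ROBOT

A 6-joint arm with a two-finger parallel gripper is mounted at the origin on the work surface. World frame = base frame: x ahead of the robot, y to its left, z up, the work surface at z = 0. Lengths are in m, angles in degrees, forces in N, time in s.
With the tool pointing down it reaches from about 0.3 to 0.75 m from the base axis. Payload 8.5 kg.
Tool frame: the origin (TCP) lies at the very end of the fingers, on their centre line; the grasp point (between the pads) lies 19 mm behind it; z points along the fingers, y is the line along which they close (so a half turn about z gives the same grasp; the last joint's range is limited). The gripper opens to 85 mm and grips with 20 to 120 N. Pads are 22 mm wide; open, the fingers measure 114 mm over their backs; the gripper's body (76 mm by 85 mm) begins 54 mm behind the grasp point. The pads swing forward as they close: fully open they stand 13 mm farther back than shut.
Start: joints at [-12.336, 21.807, 74.336, -0, 83.858, -12.336], TCP at [0.55, 0, 0.231] pointing down, gripper open.
Joint ranges: [-178.18, 178.18], [-50.72, 133.34], [12.68, 142.11], [-81.47, 261.47], [9.98, 163.14], [-165.26, 165.26]. Speed limits (degrees/s): [136.94, 136.94, 180, 180, 180, 180].

INTERFACE

Orientations are given as a 3x3 rotation matrix whose columns are the frame's x, y, z axes.
In Python, from rig import env, optics, spotter gives the robot as it stands.
- The arm moves only by the shell command python3 -m crank 'ROWS' [FORCE]. ROWS is JSON, one flat list of numbers, 5 for each row, row after row: the finger opening in cm, from 0 to 8.54, then the shift along the tool's x, y, z in cm, then the turn about the tool's z in rad. A call has exactly 8 rows; each row shifts and turns the commanded pose from where the row before left it, along the tool's axes as they then stand; what a row does not reach is not made up. A row lasts 1/12 s, in which the tool goes at most 41.7 mm and 7.16 degrees, less where a joint would pass 70% of its speed; a pose out of reach is approached as far as the arm can. A call is refused whole if a number of a shift passes 4.17 or a number of a turn 0.125, either way. A call with a gripper value outside its range is refused whole. The fingers move at their own pace and stop on an object; FORCE is the grip in N (left out, the last holds). Time passes only in rows, so rows that do not move let the fingers close, or fill a call up. It gives the time, the measured TCP pose, the force, the opening and the grip force at its end, in the units of the state.
- env.observe(): the state, without advancing time (a new reading comes with each control period).
- optics.get_image(name): name is "scene" or "side" or "wrist"; returns a dict with "color" (384x512x3 uint8, red, green, blue), "intrinsics" (3x3 intrinsics, pixels), "pose" (4x4, takes a point from camera to world coordinates). Camera axes: x right, y up, looking along -z (the intrinsics and any distortion apply to the point x, -y, -z); pixel columns grow to the right and rows downward; lengths in m; the calibration is good to about 2 mm. A picture is of the moment at which its call begins. There is no depth.
- env.close_job(): hands the job in; it is judged then, once.
Trained networks look in a picture, given as the dict that the camera call returned (one of the last four; its "shot" number tells which), for a name from the list of things; names that differ only in an ending like _2 or _b are one class to them, and where a whole thing is asked for, a point or a joint stands for the part that bears it (a point fixed in the world has none). Each returns a list of dicts, best first, with "score" (0 to 1); they miss things now and then, are a little off and sometimes report something else, mostly with a low value. They report only what shows in the picture. A call takes as long as a camera call. They do not tell look-alikes from the thing itself.
- spotter.look_for(picture, query): "at" ([column, row] as shares, 0 to 1, of the picture: columns of its width, rows of its height, amid what is visible of it).
The state is a dict: "time_s": time; "q": joint angles; "qvel": joint speeds; "joint_efforts": joint torques, N m; "position": TCP position; "tool_rot": TCP orientation; "ft_force": force on the tool from outside, world axes, zero at the start; "wrist_torque": the same for the moment, N m; "grip_width": finger opening in m; "gripper_force": force on a finger pad.
Only numpy, scipy, OpenCV 4.12 (cv2) and the standard library are available. Lean on these libraries where they do the work, as an engineer would, in place of code of your own. Each camera call takes 0.05 s, during which the arm holds its last target. There are 200 camera calls.

TASK

Close the shielded pot: set its lid on it with the lugs in the notches, fully down, and turn the lid clockwise by its grip to the end stop of the bayonet. Carry on turning the grip only until the torque-limiting clutch gives its first click, then stop and let go. There must be no click before the lid is home and no second one, and the other things on the bench stay where they are.

Things in the scene. Friction and masses are not known exactly. Their poses are not given: they have to be found in the camera images.
- pot_rim (a point): Heavy white pot fixed to the bench, 92 mm across (100 at the foot), 112 mm tall, open on top, thin wire bail at its side. This point: centre of the mouth, level with the flat top of the rim; z up; x axis: line on which the lid's two lugs lie when it is locked (either way round). Just inside the rim is a flat steel ledge 8 mm thick with a 50 mm round bore; cavity 40 mm deep.
- pot_notch (a point): One of two opposite notches in the pot's ledge, about 19 mm wide at the bore, reaching to 34 mm from the axis; a steel ridge on the outside of the pot marks each. This point: in the notch, level with the rim, 29 mm from the axis. The notch line lies 65 degrees (1.134 rad) anticlockwise, seen from above, of the x axis of pot_rim. Same frame axes as pot_rim.
- pot_stop (a point): Where a lug rests, below the ledge, at the end stop (27 mm from the axis on the x axis of pot_rim, 14 mm below the rim). From the notches the lugs can turn clockwise only, seen from above, through 65 degrees, to this solid stop.
- lid_face (a point): Loose lid, 0.35 to 0.55 kg: white cover 84 mm across, 10 mm thick; below it a steel plug 45 mm across, 26 mm long, chamfered foot. Starts standing on its plug on the bench, grip up. This point: centre of the cover's underside (26 mm above bench at the start; level with the pot's rim when fully down); z up, x along the two lugs. Half a turn gives the same lid.
- lid_lug (a point): One of the lid's two opposite lugs on the plug: 14 mm wide, reaching 31 mm from the axis, 10 to 18 mm below the cover. This point: in the lug, 27 mm from the axis on the lid's +x side, 14 mm below lid_face. A small raised steel mark on top of the cover shows the direction of each lug.
- grip_mid (a point): Black bar grip on top of the lid, 62 mm long, 16 mm thick, rising 36 mm above the cover, on a hub 44 mm across, 4 mm high. This point: centre of the bar, on the lid's axis, 19 mm above the cover's top (29 mm above lid_face); x along the bar, y across, z up. At the start the bar lies along the lugs; it turns on the lid only through the clutch.
- lid_grip (a joint): Clutch angle (rad): how far the grip has turned clockwise, seen from above, ahead of the lid; 0 at the start. It carries the lid along until 0.3 N m (lid friction: about 0.1), then yields, torque rising to some 0.5 N m at 0.29; there it clicks over, the torque drops and it rests at 0.43 (the lid may kick back 0.1). Second click near 0.7. Anticlockwise the grip drives the lid directly.
- vial_block: Bystander: aluminium vial block 85 x 145 x 26 mm, origin under its centre.
- tip_box: Bystander: white box of pipette tips with clear cover, 85 x 120 x 59 mm, origin under its centre.
- glass_jar: Bystander: glass jar with flat lid, 80 x 65 x 111 mm, origin under its centre.
Not all that is in view belongs to the job. What is shaped like the part that bears lid_face but orange is not meant.

How it is judged:
By the outcome, as a careful person would: the job done as asked, in the order asked, and still so for the second after the job is handed in, with the robot touching nothing.
It also fails if it takes over 64 s, if anything falls off the work surface, if the arm or the gripper's body presses on something with over 40 N, if the wrist force passes 120 N, or if a joint passes its speed limit or range.

## Working session

There is one attempt and no reset: what is moved stays moved. The work goes in short steps, Python scripts to look and compute and a shell command to move; the robot and the scene stay as the last step left them, time stands still between calls to the robot, and variables do not carry over. Pictures are saved under pics/ and viewed, at most 10 in all, crops included, and the job is handed in when it is done.

```bash
ls; mkdir -p pics
cat > h.py <<'E'
import numpy as np, cv2
from rig import env, optics, spotter
def proj(p,P):
    T=np.linalg.inv(p["pose"]); c=T[:3,:3]@np.asarray(P,float)+T[:3,3]
    v=np.array([c[0],-c[1],-c[2]]); u=p["intrinsics"]@v; return u[:2]/u[2]
def ray(p,px):
    d=np.linalg.inv(p["intrinsics"])@np.array([px[0],px[1],1.]); d=np.array([d[0],-d[1],-d[2]])
    T=np.asarray(p["pose"]); return T[:3,3],T[:3,:3]@d
def atz(p,px,z):
    o,d=ray(p,px); return o+d*(z-o[2])/d[2]
def tri(obs):
    A=np.zeros((3,3));b=np.zeros(3)
    for p,px in obs:
        o,d=ray(p,px); d=d/np.linalg.norm(d); M=np.eye(3)-np.outer(d,d); A+=M;b+=M@o
    return np.linalg.solve(A,b)
def save(p,n,crop=None,s=1):
    im=p["color"][:,:,::-1]
    if crop: im=im[crop[1]:crop[3],crop[0]:crop[2]]
    cv2.imwrite("pics/"+n,cv2.resize(im,None,fx=s,fy=s,interpolation=cv2.INTER_CUBIC))
def look(p,q): return [(round(r["score"],2),np.round(np.array(r["at"])*[512,384],1).tolist()) for r in spotter.look_for(p,q)]
E
python3 - <<'E'
from h import *
np.set_printoptions(precision=3,suppress=True)
ps={n:optics.get_image(n) for n in("scene","side","wrist")}
ims=[]
for n,p in ps.items():
    print(n,p["pose"][:3,3],[k for k in p])
    for q in("pot_rim","pot_notch","lid_face","grip_mid","lid_lug","vial_block","tip_box","glass_jar"): print(q,look(p,q))
im=np.hstack([ps["scene"]["color"],ps["side"]["color"]])[:,:,::-1]
w=np.hstack([ps["wrist"]["color"],np.zeros_like(ps["wrist"]["color"])])[:,:,::-1]
cv2.imwrite("pics/a.png",cv2.resize(np.vstack([im,w]),(800,600),interpolation=cv2.INTER_AREA))
print(env.observe())
E
```

```text
pics
scene [1.291 0.603 0.733] ['color', 'intrinsics', 'pose', 'shot']
pot_rim [(0.57, [299.7, 193.9])]
pot_notch [(0.71, [299.9, 192.7])]
lid_face [(0.94, [224.8, 194.2]), (0.84, [249.4, 179.3]), (0.78, [210.4, 176.1]), (0.69, [275.1, 159.7])]
grip_mid [(0.61, [208.4, 173.2]), (0.53, [275.4, 157.3]), (0.47, [250.8, 174.4]), (0.46, [223.2, 189.6])]
lid_lug [(0.83, [249.3, 177.9]), (0.63, [273.7, 161.3]), (0.62, [225.1, 195.8]), (0.59, [209.3, 179.4])]
vial_block [(0.93, [215.8, 238.4])]
tip_box [(0.87, [343.8, 265.1])]
glass_jar [(0.76, [166.2, 173.1]), (0.55, [216.3, 238.8])]
side [0.385 0.996 0.807] ['color', 'intrinsics', 'pose', 'shot']
pot_rim [(0.89, [276.3, 239.0])]
pot_notch []
lid_face [(0.8, [330.9, 201.2]), (0.7, [267.5, 172.4]), (0.61, [248.7, 192.5]), (0.55, [291.4, 196.1]), (0.46, [187.1, 218.0])]
grip_mid [(0.73, [267.1, 169.2]), (0.71, [247.1, 183.5]), (0.69, [291.3, 193.7])]
lid_lug [(0.96, [270.2, 174.2]), (0.91, [245.8, 193.8]), (0.86, [290.0, 196.5]), (0.63, [336.5, 199.3]), (0.45, [189.1, 308.9])]
vial_block [(0.84, [185.7, 215.2])]
tip_box [(0.98, [190.2, 311.0]
[... 375 characters left out ...]
.4])]
lid_lug [(0.85, [296.7, 252.0]), (0.64, [263.5, 316.5]), (0.57, [201.4, 243.7]), (0.57, [99.4, 243.3])]
vial_block [(0.96, [419.4, 164.6])]
tip_box [(0.16, [420.5, 165.4])]
glass_jar []
{'time_s': 1.35, 'q': array([-12.338,  21.804,  74.336,   0.001,  83.858, -12.336]), 'qvel': array([-0.059,  0.068,  0.045, -0.038,  0.006, -0.092]), 'joint_efforts': array([  0.   , -44.832, -23.146,  -0.   ,   0.001,   0.   ]), 'position': array([ 0.55 , -0.   ,  0.231]), 'tool_rot': array([[ 0.,  1.,  0.],
       [ 1., -0.,  0.],
       [ 0.,  0., -1.]]), 'ft_force': array([-0.128,  0.125,  0.403]), 'wrist_torque': array([0.034, 0.   , 0.068]), 'gripper_force': 0.0, 'grip_width': 0.08532743150705135}
```

View pics/a.png

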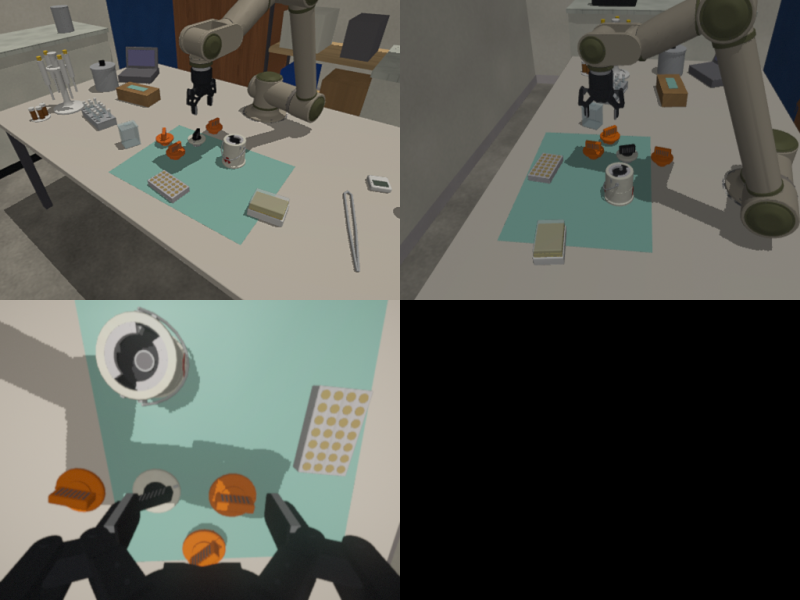

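The wrist view shows four lid-shaped things, in 512x384 pixels: orange at (98,245), (297,252) and (260,317), and white with a black grip at (201,243). Only the white one fits the description. I'll confirm it in an enlarged crop.

Run:
```python
from h import *
np.set_printoptions(precision=4,suppress=True)
p=optics.get_image("wrist"); a=optics.get_image("scene"); b=optics.get_image("side")
save(p,"b.png",(90,0,290,290),2.05)
print("lid",atz(p,(201,243),.036), tri([(p,(201,243)),(a,(249.3,178.5)),(b,(290.5,196.3))]))
print("pot",atz(p,(182.5,71.5),.1), tri([(p,(182.5,71.5)),(a,(299.8,193.3)),(b,(276.3,239))]))
for n,px in(("o1",(98,245)),("o2",(297,252)),("o3",(260,317))): print(n,atz(p,px,.036))
print(p["intrinsics"],p["pose"])
```

```text
lid [ 0.4727 -0.0976  0.036 ] [ 0.4711 -0.1067  0.0274]
pot [0.4816 0.1086 0.1   ] [0.4784 0.1135 0.0549]
o1 [ 0.333  -0.1008  0.036 ]
o2 [ 0.6029 -0.1111  0.036 ]
o3 [ 0.5527 -0.2201  0.036 ]
[[277.981    0.     258.4963]
 [  0.     277.981  195.0094]
 [  0.       0.       1.    ]] [[ 1.     -0.0011  0.0002  0.5503]
 [ 0.001   0.9509  0.3096  0.0803]
 [-0.0005 -0.3096  0.9509  0.3729]
 [ 0.      0.      0.      1.    ]]
```

View pics/b.png

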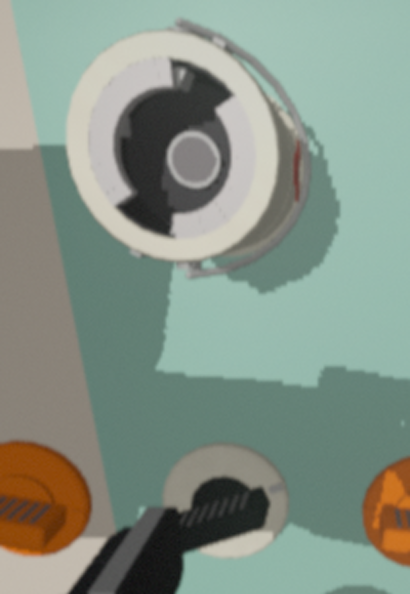

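The crop confirms it: a white lid with a black bar near crop (225,505) and a lug mark at (277,488). The pot's notches are at crop (197,85) and (147,212). I'll move above the lid and start turning.

```bash
python3 -m crank '[8.54,-2,-1.56,0,0, 8.54,-2,-1.56,0,0, 8.54,-2,-1.56,0,0, 8.54,-2,-1.56,0,0, 8.54,-2,-1.56,0,0, 8.54,0,0,0,0.12, 8.54,0,0,0,0.12, 8.54,0,0,0,0.12]'
python3 -m crank '[8.54,0,0,0,0.12, 8.54,0,0,0,0.12, 8.54,0,0,0,0.12, 8.54,0,0,0,0.12, 8.54,0,0,0,0.12, 8.54,0,0,0,0.12, 8.54,0,0,0,0.12, 8.54,0,0,0,0]'
python3 - <<'E'
from h import *
np.set_printoptions(precision=4,suppress=True)
p=optics.get_image("wrist"); o=env.observe(); print(o["position"],o["tool_rot"],o["q"])
print([ (q,look(p,q)) for q in("lid_face","grip_mid","lid_lug")]); print(proj(p,[.4727,-.0976,.036]))
save(p,"c.png",s=1.5)
import pickle; pickle.dump({k:p[k] for k in("color","intrinsics","pose")},open("c.pkl","wb"))
E
```

```text
time_s: 2.17
position: [0.4718, -0.1004, 0.2315]
tool_rot: [[0.359, 0.933, 0.0], [0.933, -0.359, -0.0], [0.0, 0.0, -1.0]]
ft_force: [0.3, 0.1, 0.5]
grip_width: 0.0857
gripper_force: 0.0
time_s: 2.83
position: [0.472, -0.1, 0.2314]
tool_rot: [[0.934, 0.358, 0.0], [0.358, -0.934, -0.0], [0.0, 0.0, -1.0]]
ft_force: [-0.6, -0.1, 0.3]
grip_width: 0.0852
gripper_force: 0.0
[ 0.472  -0.1     0.2314] [[ 0.9312  0.3644  0.    ]
 [ 0.3644 -0.9312 -0.0001]
 [ 0.      0.0001 -1.    ]] [-26.0583  15.0179  84.5709  -0.0022  80.407   42.5687]
[('lid_face', [(0.77, [309.1, 70.7]), (0.58, [256.9, 171.6]), (0.58, [378.0, 147.1]), (0.56, [224.7, 260.1])]), ('grip_mid', [(0.79, [221.0, 265.6]), (0.72, [258.5, 177.6]), (0.69, [386.2, 150.8]), (0.57, [309.6, 65.2])]), ('lid_lug', [(0.89, [381.4, 148.6]), (0.84, [310.7, 65.8]), (0.81, [260.5, 170.5]), (0.76, [224.2, 263.6])])]
[257.4645 170.9937]
```

View pics/c.png

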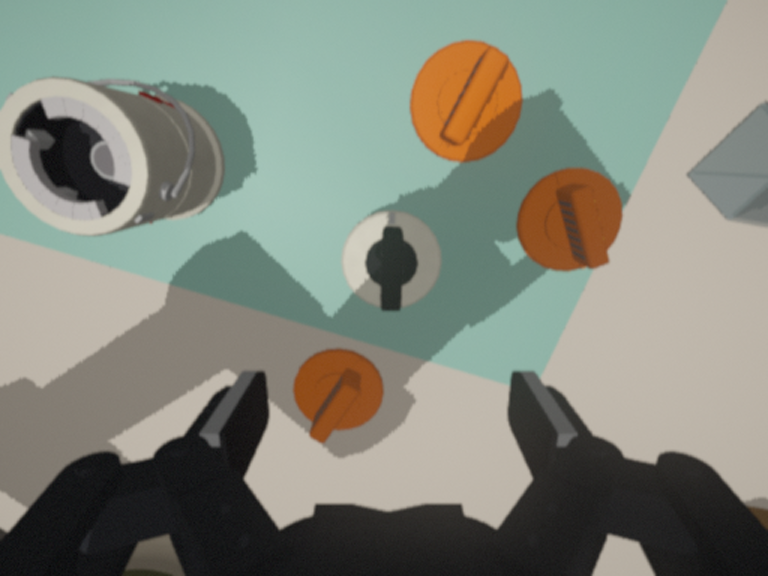

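Lid cover at view (391,260), bar vertical at (392,227)–(391,310), mark at (392,217), so the bar lies along tool x. I'll fit the cover outline and the bar direction.

Run:
```python
from h import *
import pickle; from scipy.optimize import least_squares
np.set_printoptions(precision=4,suppress=True)
p=pickle.load(open("c.pkl","rb")); im=p["color"]
hsv=cv2.cvtColor(im,cv2.COLOR_RGB2HSV)[135:215,220:302]
m=((hsv[...,1]<45)|(hsv[...,2]<45)).astype(np.uint8)
n,l,s,c=cv2.connectedComponentsWithStats(m); k=l[173-135,245-220]; m=(l==k).astype(np.uint8)
cn=max(cv2.findContours(m,0,2)[0],key=len); cn=cv2.convexHull(cn)[:,0]+[220,135]
print(cn.min(0),cn.max(0))
t=np.linspace(0,2*np.pi,72)
def hull(x,y):
    P=[proj(p,[x+.042*np.cos(a),y+.042*np.sin(a),z]) for z in(.026,.036) for a in t]
    return cv2.convexHull(np.array(P,np.float32))
f=lambda v:[cv2.pointPolygonTest(hull(*v[:2]),(float(q[0]),float(q[1])),True) for q in cn]
r=least_squares(f,[.4727,-.0976],diff_step=1e-3,loss="soft_l1"); print(r.x,np.abs(r.fun).mean())
x,y=r.x
# bar: dark pixels' top, compare candidate angles
g=im.max(2).astype(int); d=(g<60)
dk=d[140:212,225:297]; ys,xs=np.nonzero(dk); print(xs.size,xs.mean()+225,ys.mean()+140)
for ang in(15,18,21,24,27):
    a=np.radians(ang);u=np.array([np.cos(a),np.sin(a),0])*.031;v=np.array([-np.sin(a),np.cos(a),0])*.008
    b=np.array([x,y,.072]); print(ang,[np.round(proj(p,b+i*u+j*v)*1.5).tolist() for i in(1,-1) for j in(1,-1)])
for row in range(150,208,4):
    w=np.nonzero(d[row,235:290])[0]; print(row*1.5,(w.min()+235)*1.5,(w.max()+235)*1.5) if w.size else 0
```

```text
[220 135] [294 206]
[ 0.4701 -0.1022] 2.1152619068585086
986 261.8975659229209 177.53549695740367
15 [[384.0, 231.0], [406.0, 233.0], [376.0, 310.0], [396.0, 312.0]]
18 [[382.0, 231.0], [404.0, 232.0], [378.0, 311.0], [399.0, 312.0]]
21 [[380.0, 231.0], [402.0, 231.0], [380.0, 312.0], [401.0, 312.0]]
24 [[377.0, 232.0], [399.0, 231.0], [382.0, 312.0], [403.0, 311.0]]
27 [[375.0, 233.0], [397.0, 231.0], [384.0, 312.0], [405.0, 310.0]]
231.0 385.5 399.0
237.0 384.0 400.5
243.0 379.5 405.0
249.0 375.0 411.0
255.0 375.0 414.0
261.0 376.5 415.5
267.0 376.5 414.0
273.0 370.5 412.5
279.0 373.5 408.0
285.0 381.0 399.0
291.0 382.5 399.0
297.0 382.5 399.0
303.0 382.5 399.0
```

```bash
python3 -m crank '[8.54,-0.15,0.15,2,0, 8.54,0,0,2.7,0, 8.54,0,0,2.7,0, 8.54,0,0,2.7,0, 8.54,0,0,2.7,0, 8.54,0,0,2.7,0, 8.54,0,0,1.7,0, 8.54,0,0,1.5,0]' 80
python3 -m crank '[1.4,0,0,0,0, 1.4,0,0,0,0, 1.4,0,0,0,0, 1.4,0,0,0,0, 1.4,0,0,0,0, 1.4,0,0,0,0, 1.4,0,0,0,0, 1.4,0,0,0,0]' 80
```

```text
time_s: 3.7
position: [0.4708, -0.1017, 0.0429]
tool_rot: [[0.931, 0.365, -0.001], [0.365, -0.931, 0.001], [-0.001, -0.001, -1.0]]
ft_force: [-0.1, -0.6, 0.2]
grip_width: 0.0856
gripper_force: 0.0
time_s: 4.37
position: [0.4716, -0.1021, 0.0451]
tool_rot: [[0.932, 0.362, 0.002], [0.362, -0.932, -0.001], [0.001, 0.001, -1.0]]
ft_force: [-0.1, -0.4, 5.9]
grip_width: 0.0152
gripper_force: 52.7
```

```bash
python3 -m crank '[1.2,0,0,-1,0, 1.2,0,0,-2,0, 1.2,0,0,-2.4,0, 1.2,0,0,-2.4,0, 1.2,0,0,-2.4,0, 1.2,0,0,-2.4,0, 1.2,0,0,-2.4,0, 1.2,0,0,-1,0]' 80
python3 -m crank '[1.2,0,-1.5,0,0, 1.2,0,-2.5,0,0, 1.2,0,-2.5,0,0, 1.2,0,-2.5,0,0, 1.2,0,-2,0,0, 1.2,0,0,0,-0.1, 1.2,0,0,0,-0.1, 1.2,0,0,0,-0.1]'
python3 -m crank '[1.2,0,0,0,-0.1, 1.2,0,0,0,-0.1, 1.2,0,0,0,-0.1, 1.2,0,0,0,-0.1, 1.2,0,0,0,-0.1, 1.2,0,0,0,0, 1.2,0,0,0,0, 1.2,0,0,0,0]'
python3 - <<'E'
from h import *
np.set_printoptions(precision=4,suppress=True)
p=optics.get_image("wrist"); o=env.observe(); print(o["position"],o["tool_rot"],o["q"],o["wrist_torque"],o["grip_width"])
print([ (q,look(p,q)) for q in("pot_rim","pot_notch","lid_lug","lid_face")])
save(p,"d.png",s=1.5)
import pickle; pickle.dump({k:p[k] for k in("color","intrinsics","pose")},open("d.pkl","wb"))
E
```

```text
time_s: 5.03
position: [0.4714, -0.102, 0.2069]
tool_rot: [[0.932, 0.363, 0.003], [0.363, -0.932, -0.001], [0.002, 0.002, -1.0]]
ft_force: [0.3, 0.7, -5.3]
grip_width: 0.0147
gripper_force: 78.7
time_s: 5.7
position: [0.4301, 0.0016, 0.2035]
tool_rot: [[0.78, 0.626, -0.002], [0.626, -0.78, 0.001], [-0.001, -0.002, -1.0]]
ft_force: [-0.2, 1.0, -5.0]
grip_width: 0.0148
gripper_force: 79.1
time_s: 6.37
position: [0.4308, 0.0009, 0.2039]
tool_rot: [[0.392, 0.92, -0.001], [0.92, -0.392, 0.0], [-0.0, -0.001, -1.0]]
ft_force: [-0.0, -0.5, -4.6]
grip_width: 0.0146
gripper_force: 79.2
[0.431  0.0008 0.204 ] [[ 0.3914  0.9202 -0.0008]
 [ 0.9202 -0.3914  0.0002]
 [-0.0001 -0.0008 -1.    ]] [-15.7193  11.3499  94.5544  -0.0006  74.1436   7.3235] [-0.0123  0.0018  0.0466] 0.014566751579776082
[('pot_rim', [(0.83, [260.8, 53.9])]), ('pot_notch', [(0.76, [261.4, 55.7])]), ('lid_lug', [(0.95, [427.6, 205.4]), (0.94, [410.7, 292.3]), (0.89, [260.7, 230.8]), (0.67, [199.9, 275.0]), (0.61, [488.5, 338.4])]), ('lid_face', [(0.97, [411.2, 291.9]), (0.66, [430.2, 207.4]), (0.58, [257.6, 230.5]), (0.56, [196.8, 272.0])])]
```

View pics/d.png

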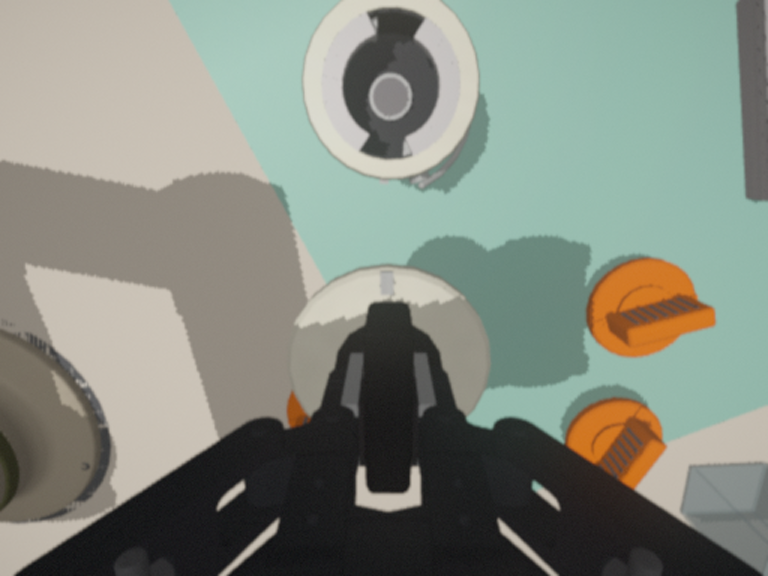

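Pot mouth at view (391,85), notches at (396,25) and (387,144), held lid at (390,360) with its mark at (387,282). I'll rectify both in tool axes to get the offset and the angle.

```bash
cat > rect.py <<'E'
from h import *
def rectify(p,c,ax,z,half=.056,n=448):
    g=(np.arange(n)-n/2+.5)/(n/2)*half
    # image right = tool y direction sign as camera: right = ax[1], up = ax[0]
    H=[];src=[];dst=[]
    for a,b in((-1,-1),(-1,1),(1,1),(1,-1)):
        P=np.array([c[0],c[1],z]); P[:2]+=half*(a*ax[0]+b*ax[1]); src.append(proj(p,P)); dst.append(((b+1)/2*n-.5,(1-a)/2*n-.5))
    M=cv2.getPerspectiveTransform(np.float32(src),np.float32(dst))
    return cv2.warpPerspective(p["color"],M,(n,n),flags=cv2.INTER_CUBIC)
E
python3 - <<'E'
from rect import *; import pickle
np.set_printoptions(precision=4,suppress=True)
p=pickle.load(open("d.pkl","rb")); o=env.observe(); R=o["tool_rot"]; ax=(R[:2,0],R[:2,1]); t=o["position"]
c=t[:2]+.12*ax[0]; print("c",c, atz(p,(260.8,54),.112))
A=rectify(p,c,ax,.112); B=rectify(p,t[:2],ax,t[2]-.009)
for I in(A,B):
    for k in range(0,448,32): cv2.line(I,(k,0),(k,6),(255,0,0),1); cv2.line(I,(0,k),(6,k),(255,0,0),1)
    cv2.drawMarker(I,(224,224),(255,0,0),0,12,1)
cv2.circle(A,(224,224),184,(255,0,0),1); cv2.circle(B,(224,224),168,(255,0,0),1)
cv2.imwrite("pics/e.png",cv2.resize(np.hstack([A,B])[:,:,::-1],(800,400),interpolation=cv2.INTER_AREA))
E
```

```text
c [0.478  0.1111] [0.4779 0.1077 0.112 ]
```

View pics/e.png

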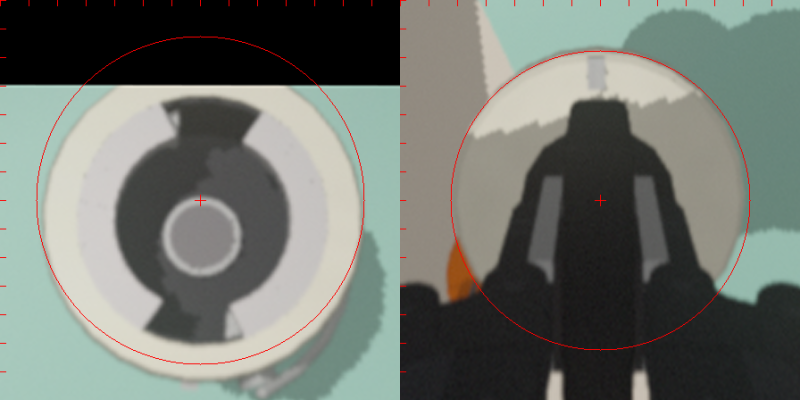

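```bash
python3 -m crank '[1.2,0,0,0,0.09, 1.2,1.5,-0.15,0,0, 1.2,2.5,-0.2,0,0, 1.2,2.5,-0.2,0,0, 1.2,2.5,-0.2,0,0, 1.2,1.6,-0.1,0,0, 1.2,0.8,-0.08,0,0, 1.2,0,0,0,0]' 80
python3 -m crank '[1.2,0,0,1,0, 1.2,0,0,1,0, 1.2,0,0,1,0, 1.2,0,0,0.4,0, 1.2,0,0,0,0, 1.2,0,0,0,0, 1.2,0,0,0,0, 1.2,0,0,0,0]'
python3 - <<'E'
from rect import *; import pickle
np.set_printoptions(precision=4,suppress=True)
p=optics.get_image("wrist"); q=optics.get_image("scene"); s=optics.get_image("side"); o=env.observe(); R=o["tool_rot"]; ax=(R[:2,0],R[:2,1]); t=o["position"]
print(t,R,o["ft_force"],o["wrist_torque"])
pickle.dump([{k:v[k] for k in("color","intrinsics","pose")} for v in(p,q,s)],open("f.pkl","wb"))
A=rectify(p,t[:2],ax,.112); B=rectify(p,t[:2],ax,t[2]-.009)
for I,r in((A,184),(B,168)): cv2.drawMarker(I,(224,224),(255,0,0),0,12,1); cv2.circle(I,(224,224),r,(255,0,0),1)
cr=[]
for v in(q,s):
    u=proj(v,[t[0],t[1],.14]); x,y=int(u[0]),int(u[1]); cr.append(cv2.resize(v["color"][y-34:y+34,x-68:x+68],(400,200),interpolation=cv2.INTER_CUBIC))
I=np.vstack([cv2.resize(np.hstack([A,B]),(800,400),interpolation=cv2.INTER_AREA),np.hstack(cr)])
cv2.imwrite("pics/f.png",I[:,:,::-1])
E
```

```text
time_s: 7.28
position: [0.4769, 0.1066, 0.2041]
tool_rot: [[0.469, 0.883, -0.0], [0.883, -0.469, 0.0], [0.0, -0.0, -1.0]]
ft_force: [-0.4, -0.5, -5.2]
grip_width: 0.0146
gripper_force: 79.2
time_s: 7.95
position: [0.477, 0.1054, 0.1709]
tool_rot: [[0.471, 0.882, 0.001], [0.882, -0.471, -0.0], [0.0, 0.001, -1.0]]
ft_force: [0.3, 0.8, -5.6]
grip_width: 0.015
gripper_force: 79.2
[0.4768 0.1055 0.1706] [[ 0.4706  0.8823  0.0006]
 [ 0.8823 -0.4706 -0.    ]
 [ 0.0002  0.0005 -1.    ]] [ 0.5242  0.0672 -4.7662] [ 0.0052  0.066  -0.0223]
```

View pics/f.png

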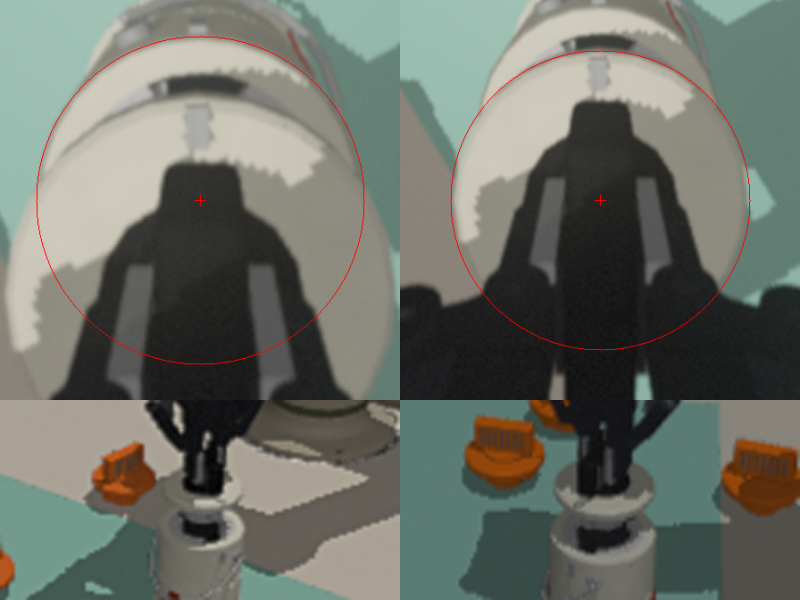

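The lid is centred over the mouth: notch at x 150–248, mark at 198, both against the axis at 200, and the rim is symmetric. I'll lower it in stages, watching the force.

```bash
python3 -m crank '[1.2,0,0,0.4,0, 1.2,0,0,0.4,0, 1.2,0,0,0.4,0, 1.2,0,0,0.3,0, 1.2,0,0,0.3,0, 1.2,0,0,0.2,0, 1.2,0,0,0,0, 1.2,0,0,0,0]' 80
python3 -c "
from rig import env;o=env.observe();print(o['wrist_torque'])"
```

```text
time_s: 8.77
position: [0.4767, 0.1055, 0.1503]
tool_rot: [[0.471, 0.882, -0.0], [0.882, -0.471, -0.0], [-0.0, -0.0, -1.0]]
ft_force: [-0.3, -0.3, -5.3]
grip_width: 0.0147
gripper_force: 79.2
[ 0.0040203  -0.00328599 -0.00742505]
```

Plug is in the bore with no contact. Continuing with the lugs.

```bash
python3 -m crank '[1.2,0,0,0.15,0, 1.2,0,0,0.15,0, 1.2,0,0,0.15,0, 1.2,0,0,0.15,0, 1.2,0,0,0.1,0, 1.2,0,0,0.1,0, 1.2,0,0,0,0, 1.2,0,0,0,0]' 80
python3 -c "
from rig import env;o=env.observe();print(o['wrist_torque'])"
```

```text
time_s: 9.43
position: [0.4767, 0.1055, 0.1423]
tool_rot: [[0.471, 0.882, -0.0], [0.882, -0.471, -0.0], [-0.0, -0.0, -1.0]]
ft_force: [0.6, -0.2, -4.5]
grip_width: 0.0147
gripper_force: 79.2
[-0.00516081  0.00519169 -0.04590239]
```

```bash
python3 -m crank '[1.2,0,0,0.2,0, 1.2,0,0,0.2,0, 1.2,0,0,0.2,0, 1.2,0,0,0.2,0, 1.2,0,0,0.1,0, 1.2,0,0,0.1,0, 1.2,0,0,0,0, 1.2,0,0,0,0]' 80
python3 -c "
from rig import env;o=env.observe();print(o['wrist_torque'])"
```

```text
time_s: 10.1
position: [0.4767, 0.1055, 0.1323]
tool_rot: [[0.471, 0.882, -0.0], [0.882, -0.471, 0.0], [0.0, -0.0, -1.0]]
ft_force: [-0.2, 0.2, -5.7]
grip_width: 0.0146
gripper_force: 79.2
[ 0.01889249  0.00739034 -0.01626381]
```

```bash
python3 -m crank '[1.2,0,0,0.05,0, 1.2,0,0,0.05,0, 1.2,0,0,0.03,0, 1.2,0,0,0.02,0, 1.2,0,0,0,0, 1.2,0,0,0,0, 1.2,0,0,0,0, 1.2,0,0,0,0]' 80
python3 -c "
from rig import env;o=env.observe();print(o['wrist_torque'])"
```

```text
time_s: 10.77
position: [0.4768, 0.1055, 0.1313]
tool_rot: [[0.471, 0.882, 0.001], [0.882, -0.471, -0.0], [0.0, 0.001, -1.0]]
ft_force: [-1.6, -0.2, 5.4]
grip_width: 0.0145
gripper_force: 80.7
[-0.02872528  0.51624115 -0.03479206]
```

Seated at TCP z 0.1313 against 0.1311 expected, with about 10 N of contact. I'll relieve that a little and turn clockwise.

```bash
python3 -m crank '[1.2,0,0,-0.03,0, 1.2,0,0,0,0.03, 1.2,0,0,0,0.05, 1.2,0,0,0,0.05, 1.2,0,0,0,0.05, 1.2,0,0,0,0.05, 1.2,0,0,0,0.05, 1.2,0,0,0,0.02]' 80
python3 -c "
from rig import env;o=env.observe();print(o['wrist_torque'])"
```

```text
time_s: 11.43
position: [0.4771, 0.1055, 0.1312]
tool_rot: [[0.712, 0.702, 0.001], [0.702, -0.712, -0.0], [0.001, 0.001, -1.0]]
ft_force: [0.9, -0.7, 2.0]
grip_width: 0.0146
gripper_force: 80.2
[-0.06432737  0.08559506  0.05666431]
```

```bash
python3 -m crank '[1.2,0,0,0,0.07, 1.2,0,0,0,0.07, 1.2,0,0,0,0.07, 1.2,0,0,0,0.07, 1.2,0,0,0,0.07, 1.2,0,0,0,0.07, 1.2,0,0,0,0.06, 1.2,0,0,0,0]' 80
python3 -c "
from rig import env;o=env.observe();print(o['wrist_torque'])"
```

```text
time_s: 12.1
position: [0.477, 0.1055, 0.1312]
tool_rot: [[0.956, 0.295, 0.001], [0.295, -0.956, 0.0], [0.001, 0.0, -1.0]]
ft_force: [-0.2, -0.4, 2.5]
grip_width: 0.0148
gripper_force: 80.3
[ 0.09195789  0.06312399 -0.11494863]
```

```bash
python3 -m crank '[1.2,0,0,0,0.05, 1.2,0,0,0,0.05, 1.2,0,0,0,0.05, 1.2,0,0,0,0.05, 1.2,0,0,0,0.04, 1.2,0,0,0,0.03, 1.2,0,0,0,0, 1.2,0,0,0,0]' 80
python3 - <<'E'
from rect import *
o=env.observe();print(o['wrist_torque'],o["q"])
p=optics.get_image("wrist"); print(env.observe()["wrist_torque"])
R=o["tool_rot"];t=o["position"];ax=(R[:2,0],R[:2,1])
cv2.imwrite("pics/g.png",cv2.cvtColor(cv2.resize(rectify(p,t[:2],ax,.122),(400,400)),4))
E
```

```text
time_s: 12.77
position: [0.477, 0.1055, 0.1312]
tool_rot: [[0.999, 0.033, 0.001], [0.033, -0.999, 0.0], [0.001, -0.0, -1.0]]
ft_force: [-0.4, 0.3, 3.4]
grip_width: 0.015
gripper_force: 80.3
[ 0.00823574 -0.06418697 -0.14815054] [-1.44282231e+00  2.16931467e+01  9.30592180e+01  5.66872407e-03
  6.52059903e+01  8.66634211e+01]
[ 0.02181341 -0.026927   -0.02145288]
```

View pics/g.png

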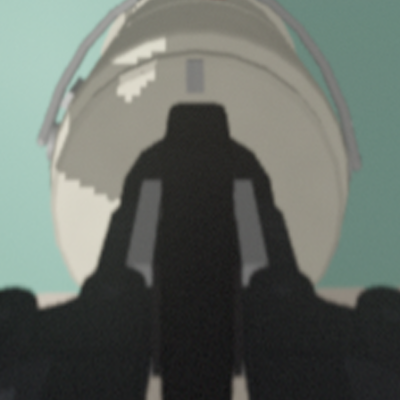

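The mark is still in line with the grip at (195,75), so the lid is following. The stop should come in about 5 degrees, so I'll use small steps now.

```bash
T='from rig import env;import numpy as np;o=env.observe();R=o["tool_rot"];print("torque",np.round(o["wrist_torque"],2),"ang",np.degrees(np.arctan2(R[1,0],R[0,0])).round(1))'; echo "$T">t.py
python3 -m crank '[1.2,0,0,0,0.03, 1.2,0,0,0,0.03, 1.2,0,0,0,0.03, 1.2,0,0,0,0.03, 1.2,0,0,0,0.03, 1.2,0,0,0,0, 1.2,0,0,0,0, 1.2,0,0,0,0]' 80; python3 t.py
```

```text
time_s: 13.48
position: [0.4767, 0.1048, 0.1313]
tool_rot: [[0.993, -0.117, -0.0], [-0.117, -0.993, -0.002], [0.0, 0.002, -1.0]]
ft_force: [-1.3, -5.7, 4.4]
grip_width: 0.0148
gripper_force: 80.5
torque [-0.75  0.27  0.1 ] ang -6.7
```

```bash
python3 -m crank '[1.2,0,0.04,0,0, 1.2,0,0.04,0,0, 1.2,0,0,0,0.02, 1.2,0,0,0,0.02, 1.2,0,0,0,0.02, 1.2,0,0,0,0, 1.2,0,0,0,0, 1.2,0,0,0,0]' 80; python3 t.py
```

```text
time_s: 14.15
position: [0.4766, 0.1046, 0.1312]
tool_rot: [[0.984, -0.179, 0.0], [-0.179, -0.984, -0.0], [0.0, 0.0, -1.0]]
ft_force: [-2.5, -4.8, 4.2]
grip_width: 0.0147
gripper_force: 80.7
torque [-0.61  0.27  0.21] ang -10.3
```

```bash
python3 -m crank '[1.2,0,0.04,0,0, 1.2,0,0.02,0,0, 1.2,0,0,0,0.02, 1.2,0,0,0,0.02, 1.2,0,0,0,0, 1.2,0,0,0,0, 1.2,0,0,0,0, 1.2,0,0,0,0]' 80; python3 t.py
python3 - <<'E'
from rect import *
o=env.observe(); p=optics.get_image("wrist")
R=o["tool_rot"];t=o["position"];ax=(R[:2,0],R[:2,1])
cv2.imwrite("pics/h.png",cv2.cvtColor(cv2.resize(rectify(p,t[:2],ax,.122),(400,400)),4))
E
```

```text
time_s: 14.82
position: [0.4766, 0.1044, 0.1312]
tool_rot: [[0.976, -0.218, 0.0], [-0.218, -0.976, 0.0], [0.0, -0.0, -1.0]]
ft_force: [-1.1, -0.3, 5.4]
grip_width: 0.0147
gripper_force: 80.7
torque [-0.01  0.07  0.35] ang -12.6
```

View pics/h.png

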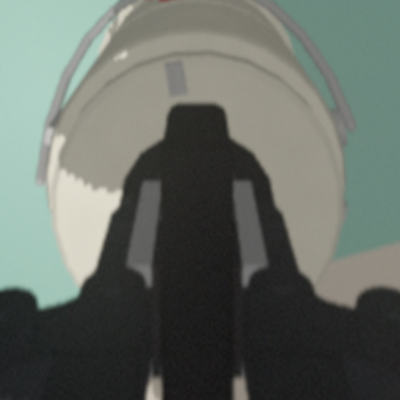

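The mark is now at (176,78), about 9 degrees behind the grip, with torque at 0.35 and no side force. So the lid is at its stop (about −3.5 degrees) and the clutch is yielding. The click should come in about 7.5 degrees.

```bash
python3 -m crank '[1.2,0,0,0,0.02, 1.2,0,0,0,0.02, 1.2,0,0,0,0.02, 1.2,0,0,0,0.02, 1.2,0,0,0,0, 1.2,0,0,0,0, 1.2,0,0,0,0, 1.2,0,0,0,0]' 80; python3 t.py
```

```text
time_s: 15.53
position: [0.4766, 0.1042, 0.1312]
tool_rot: [[0.955, -0.296, 0.0], [-0.296, -0.955, 0.0], [0.0, -0.0, -1.0]]
ft_force: [-0.3, -1.6, 5.6]
grip_width: 0.0145
gripper_force: 80.7
torque [-0.19  0.22  0.15] ang -17.2
```

Run:
```python
from rect import *
o=env.observe()
for i in range(4):
    p=optics.get_image("wrist"); e=env.observe(); print(np.round(e["wrist_torque"],2),np.round(e["ft_force"],1))
R=o["tool_rot"];t=o["position"];ax=(R[:2,0],R[:2,1])
cv2.imwrite("pics/i.png",cv2.cvtColor(cv2.resize(rectify(p,t[:2],ax,.122),(400,400)),4))
```

```text
[-0.11  0.16  0.14] [-1.4 -1.8  5.3]
[-0.16  0.13  0.13] [-2.7 -1.2  5.3]
[-0.2   0.11  0.12] [-0.3 -1.5  5.4]
[-0.17  0.18  0.16] [-1.5 -1.6  5.5]
```

View pics/i.png

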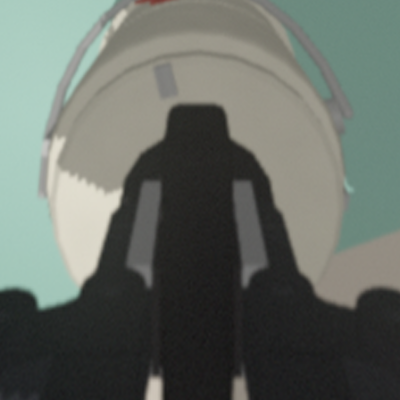

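```bash
python3 - <<'E'
from h import *
e=env.observe(); print(np.round(e["joint_efforts"],3),e["q"][5],e["qvel"][5],e["wrist_torque"],e["position"],e["grip_width"],e["gripper_force"])
E
python3 -m crank '[1.2,0,0,0,0.01, 1.2,0,0,0,0.01, 1.2,0,0,0,0, 1.2,0,0,0,0, 1.2,0,0,0,0, 1.2,0,0,0,0, 1.2,0,0,0,0, 1.2,0,0,0,0]' 80; python3 t.py; python3 -c "
from rig import env;print(env.observe()['joint_efforts'])"
```

```text
[  0.442 -37.811 -17.905   0.333  -0.253   0.145] 105.60586471675045 -0.022650884743138353 [-0.17454009  0.18155949  0.164437  ] [0.47657435 0.10421848 0.13123068] 0.014588865789094936 80.69687247276306
time_s: 16.4
position: [0.4766, 0.1042, 0.1312]
tool_rot: [[0.949, -0.314, 0.0], [-0.314, -0.949, -0.0], [0.0, 0.0, -1.0]]
ft_force: [-1.2, -1.2, 6.1]
grip_width: 0.0144
gripper_force: 80.7
torque [-0.15  0.07  0.48] ang -18.3
[  0.2374071  -37.79536843 -17.90868044   0.49353451  -0.2531363
   0.44361318]
```

Torque is up to 0.48, so the click is close. Small steps from here.

```bash
python3 -m crank '[1.2,0,0,0,0.01, 1.2,0,0,0,0.01, 1.2,0,0,0,0, 1.2,0,0,0,0, 1.2,0,0,0,0, 1.2,0,0,0,0, 1.2,0,0,0,0, 1.2,0,0,0,0]' 80; python3 t.py; python3 -c "
from rig import env;print(env.observe()['joint_efforts'])"
```

```text
time_s: 17.07
position: [0.4765, 0.1041, 0.1312]
tool_rot: [[0.943, -0.334, 0.0], [-0.334, -0.943, 0.0], [0.0, -0.0, -1.0]]
ft_force: [-2.1, -1.8, 5.8]
grip_width: 0.0141
gripper_force: 80.7
torque [-0.2   0.24  0.02] ang -19.5
[  0.70701856 -37.76623964 -17.94321656   0.41035859  -0.28479849
   0.08398956]
```

```bash
cat > mark.py <<'E'
from rect import *
def mark(I):
    I=I.astype(int); s=I[...,2]-I[...,0]  # BGR: warmth
    w=np.s_[58:98,120:225]; m=(s[w]<np.median(s[w])-7)&(I[w].max(2)>70)
    n,l,st,c=cv2.connectedComponentsWithStats(m.astype(np.uint8)); k=1+np.argmax(st[1:,4]); return c[k]+[120,58],st[k]
if __name__=="__main__":
    for n in "ghi": print(n,*mark(cv2.imread(f"pics/{n}.png")))
    o=env.observe(); R=o["tool_rot"];t=o["position"];ax=(R[:2,0],R[:2,1])
    for i in range(3): p=optics.get_image("wrist"); e=env.observe(); print(e["joint_efforts"][5],e["wrist_torque"][2])
    I=cv2.cvtColor(cv2.resize(rectify(p,t[:2],ax,.122),(400,400)),4); print(t,*mark(I)); import time; cv2.imwrite(f"j{int(time.time())}.png",I)
E
python3 mark.py
```

```text
g [194.5         75.60756972] [ 66   2  18  32 502]
h [175.50766284  78.26436782] [ 45   4  21  33 522]
i [164.93071161  80.33707865] [ 34   6  23  34 534]
0.0839477707631886 0.09977157873125253
0.0840382045134902 0.11046272985086059
0.08398573379963636 0.044118867295202834
[0.47652783 0.1041339  0.13120181] [159.79657795  81.77186312] [ 29   7  23  33 526]
```

```bash
python3 -m crank '[1.2,0,0,0,0.01, 1.2,0,0,0,0.01, 1.2,0,0,0,0, 1.2,0,0,0,0, 1.2,0,0,0,0, 1.2,0,0,0,0, 1.2,0,0,0,0, 1.2,0,0,0,0]' 80; python3 t.py; python3 mark.py | tail -4
```

```text
time_s: 17.88
position: [0.4765, 0.1041, 0.1312]
tool_rot: [[0.936, -0.353, 0.0], [-0.353, -0.936, 0.0], [0.0, -0.0, -1.0]]
ft_force: [-1.5, -2.8, 5.6]
grip_width: 0.0145
gripper_force: 80.7
torque [-0.25  0.24 -0.03] ang -20.7
-0.0490394385997206 -0.021785845157931076
-0.04907658789306879 -0.08348887901179021
-0.04908704082481563 -0.02411270346285313
[0.47652427 0.10410785 0.13122389] [157.15830116  82.41312741] [ 25   8  25  32 518]
```

```bash
python3 -m crank '[1.2,0,0,0,0.01, 1.2,0,0,0,0.01, 1.2,0,0,0,0, 1.2,0,0,0,0, 1.2,0,0,0,0, 1.2,0,0,0,0, 1.2,0,0,0,0, 1.2,0,0,0,0]' 80; python3 t.py; python3 mark.py | tail -4
```

```text
time_s: 18.7
position: [0.4766, 0.1041, 0.1312]
tool_rot: [[0.928, -0.372, 0.0], [-0.372, -0.928, 0.0], [0.0, -0.0, -1.0]]
ft_force: [-2.0, -1.9, 5.0]
grip_width: 0.0147
gripper_force: 80.7
torque [-0.25  0.23 -0.16] ang -21.8
-0.13233494013547897 -0.13638161369060786
-0.13233397621661425 -0.1503975074920201
-0.13235307298600674 -0.09974715774602642
[0.47655653 0.10414207 0.13119996] [153.68410853  83.21317829] [ 21   9  26  31 516]
```

Torque on the tool went 0.48, then 0.06, and is now −0.13: the clutch is pulling the grip forward, so the first click is past. The clutch angle is about 0.33, resting at 0.43. One tiny nudge towards the rest position to confirm, then release.

```bash
python3 -m crank '[1.2,0,0,0,0.01, 1.2,0,0,0,0.01, 1.2,0,0,0,0.01, 1.2,0,0,0,0.01, 1.2,0,0,0,0, 1.2,0,0,0,0, 1.2,0,0,0,0, 1.2,0,0,0,0]' 80; python3 t.py; python3 mark.py | tail -4
```

```text
time_s: 19.52
position: [0.4767, 0.1043, 0.1312]
tool_rot: [[0.913, -0.408, 0.001], [-0.408, -0.913, 0.0], [0.0, -0.001, -1.0]]
ft_force: [-0.7, -1.0, 5.3]
grip_width: 0.0146
gripper_force: 80.7
torque [-0.02  0.07 -0.13] ang -24.1
-0.14631204307079315 -0.15741813773047708
-0.1608509849756956 -0.16294003703757878
-0.15768248587846756 -0.11473853785405366
[0.47670145 0.10430919 0.13123595] [143.03010753  85.45591398] [ 11  13  26  27 465]
```

The mark now sits about 24 degrees (0.42 rad) behind the grip. The clutch has clicked once into its rest, with the small expected lid kick. Letting go and retreating.

```bash
python3 -m crank '[4,0,0,0,0, 4,0,0,0,0, 4,0,0,0,0, 4,0,0,0,0, 4,0,0,0,0, 4,0,0,0,0, 4,0,0,0,0, 4,0,0,0,0]'; python3 -m crank '[4,0,0,-0.5,0, 4,0,0,-1,0, 4,0,0,-2,0, 4,0,0,-2,0, 4,0,0,-2,0, 4,0,0,-2,0, 4,-1,0,-2,0, 4,-1,0,-1,0]'
python3 - <<'E'
from rect import *
p=optics.get_image("wrist"); o=env.observe();R=o["tool_rot"];print(o["position"],o["ft_force"])
c=proj(p,[.4767,.1043,.122]); x,y=map(int,c); q=optics.get_image("scene"); s=optics.get_image("side")
A=cv2.resize(rectify(p,np.array([.4767,.1043]),(np.array([0,1.]),np.array([1.,0])),.122),(400,400))
B=cv2.resize(p["color"],(400,300)); C=np.hstack([cv2.resize(v["color"][110:300,130:383],(400,300)) for v in(q,s)])
top=np.hstack([cv2.resize(A,(300,300)),B,np.zeros((300,100,3),np.uint8)])
cv2.imwrite("pics/k.png",np.vstack([top,C])[:,:,::-1])
E
```

```text
time_s: 20.33
position: [0.4765, 0.1042, 0.1311]
tool_rot: [[0.913, -0.407, -0.0], [-0.407, -0.913, -0.0], [-0.0, 0.0, -1.0]]
ft_force: [-0.3, 0.2, -0.2]
grip_width: 0.0402
gripper_force: 0.0
time_s: 21.0
position: [0.4586, 0.1124, 0.2585]
tool_rot: [[0.913, -0.407, 0.003], [-0.407, -0.913, -0.0], [0.003, -0.001, -1.0]]
ft_force: [-0.7, 0.1, 0.7]
grip_width: 0.0399
gripper_force: 0.0
[0.45723552 0.11316435 0.25945319] [-1.09953711  0.47647738  1.7970758 ]
```

View pics/k.png

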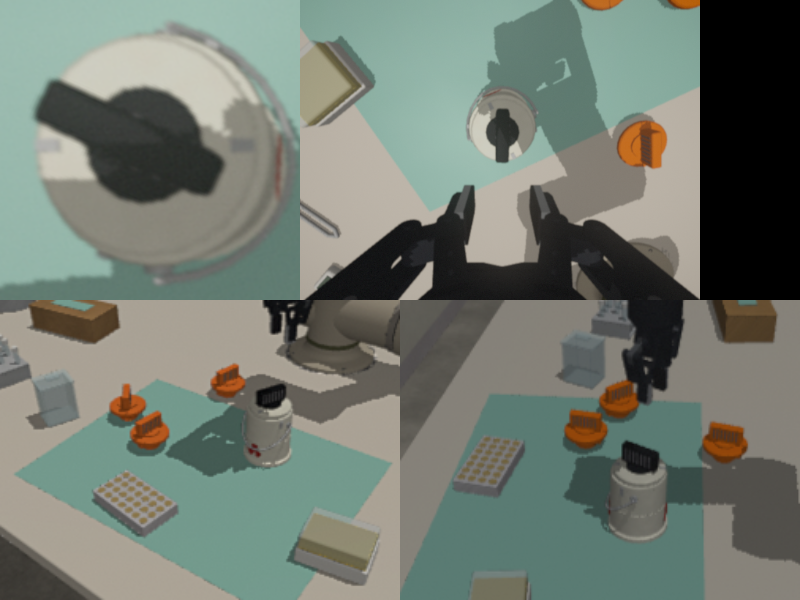

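The lid is fully down, with its marks at (48,146) and (243,145). The bar is about 24 degrees ahead, the gripper is clear, and the bystanders haven't moved.

```bash
python3 -c "
from rig import env;print(env.close_job())"
```

```text
the job is handed in; nothing more can be done
None
```

I closed the pot and handed in the job at about 21 s: the lid is fully down, was turned to its end stop, the clutch clicked once, and nothing else was moved; at the click the lid kicked back about 0.06 rad (0.1 expected) and I left it there.

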